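# Clamp a battery cell in the test fixture

### The arm

A 6-joint arm with a two-finger parallel gripper is mounted at the origin on the work surface. World frame = base frame: x ahead of the robot, y to its left, z up, the work surface at z = 0. Lengths are in m, angles in rad, forces in N, time in s.
With the tool pointing down it reaches from about 0.4 to 0.825 m from the base axis. Payload 7 kg.
Tool frame: the origin (TCP) lies midway between the tips of the shut fingers; the grasp point (between the pads) lies arm.hold_point_z behind it (arm.hold_point_z is the distance from the TCP to the grasp point, in m); z points along the fingers, y is the line along which they close (so a half turn about z gives the same grasp; the last joint's range is limited). The gripper opens to 88 mm and grips with 3 to 60 N. Pads are 19 mm wide; open, the fingers measure 130 mm over their backs; the gripper's body (78 mm by 193 mm) begins 47 mm behind the grasp point.
Start: joints at [-1.045, 0.359, 0.012, 0, -1.224, -0.288], TCP at [0.159, -0.656, 0.227] pointing down, gripper open.
Joint ranges: [-3.07, 3.07], [-1.43, 2.12], [-1.02, 1.25], [-3.03, 1.67], [-3.05, -0], [-3.03, 3.03]. Speed limits (rad/s): [2.39, 2.39, 3.01, 3.14, 3.14, 3.14].

### API

Orientations are given as [roll, pitch, yaw] about the fixed x, y, z axes, in that order (R = Rz(yaw) Ry(pitch) Rx(roll)).
In Python, from station import arm gives the robot as it stands.
- The arm moves only by the shell command python3 -m crank 'ROWS' [OPENING] [FORCE]. ROWS is JSON, a list that holds one entry, the list of rows, each a list of 4 numbers: the shift along the tool's x, y, z in units of 25 mm (1.0 is 25 mm), then the turn about the tool's z in units of 5 degrees (1.0 is 5 degrees). A call has 1 to 12 rows; each row is the pose to reach, as a shift and turn from the pose commanded when the call began, along the tool's axes at that moment; what a row does not reach only later rows make up. A row lasts 1/8 s, in which the tool goes at most 62.5 mm and 10.7 degrees, less where a joint would pass 70% of its speed; a pose out of reach is approached as far as the arm can. A call with a gripper value outside its range is refused whole. OPENING is the closure, from 0 (fully open) to 1 (shut), set as the call begins (- or left out, the last holds). The fingers move at their own pace and stop on an object; FORCE is the grip in N (left out, the last holds). Time passes only in rows, so rows that repeat a pose let the fingers close. It gives the time, the measured TCP pose, the force, the opening and the grip force at its end, in the units of the state.
- arm.get_state(): the state, without advancing time (a new reading comes with each control period).
- arm.grab_frame(name): name is "side" or "top" or "wrist"; returns (picture, depth): 480x640x3 uint8, red, green, blue; 480x640 float32, m along the optical axis (not along the pixel's ray), 0 where there is no reading.
- arm.get_calibration(name): a dict with "mtx" (3x3 intrinsics, pixels), "R" (3x3) and "t" (3): a world point X has camera coordinates R X + t; the wrist camera has in their place "mount" (4x4, takes a point from camera to tool coordinates, whose origin is the TCP and whose axes are the flange's). Camera axes: x right, y down, z forward; pixel columns grow to the right and rows downward; lengths in m; the calibration is good to about 2 mm. The wrist camera is an equidistant fisheye: a pixel r from the principal point sees the ray r / f radians off the axis. A picture is of the moment at which its call begins: read the wrist's pose just before it. get_calibration takes no time and is no camera call.
- arm.job_done(): hands the job in; it is judged then, once.
Trained networks look in the newest picture that a camera, given by its name, has taken for a name from the list of things; names that differ only in an ending like _2 or _b are one class to them, and where a whole thing is asked for, a point or a joint stands for the part that bears it (a point fixed in the world has none). Each returns a list of dicts, best first, with "score" (0 to 1); they miss things now and then, are a little off and sometimes report something else, mostly with a low value. They report only what shows in the picture. A call takes as long as a camera call. They do not tell look-alikes from the thing itself.
- arm.recognise(thing, camera): "extent" ([left, top, width, height] in pixels, round what is visible of it).
- arm.trace(thing, camera): "mask" (480x640 bool, what is visible of it) and "extent" ([left, top, width, height] in pixels, round what is visible of it).
The state is a dict: "t": time; "q": joint angles; "qd": joint speeds; "joint_efforts": joint torques, N m; "eef_pos": TCP position; "ee_rot": TCP orientation; "force": force on the tool from outside, world axes, zero at the start; "moment": the same for the moment, N m; "width": finger opening in m; "gripper_force": force on a finger pad.
Only numpy, scipy, OpenCV 4.12 (cv2) and the standard library are available. Lean on these libraries where they do the work, as an engineer would, in place of code of your own. Each camera call takes 0.05 s, during which the arm holds its last target. There are 200 camera calls.

### The job

Slide the blue battery cell that stands in the clamping fixture along its channel until it sits fully home against the orange end stop; then swing the red cam lever through its quarter turn to its end stop (the small red pin) and press it there with about 15 N for half a second so that the clamp sets. Never push the cell or the lever harder than 20 N, and leave the jar, the spare cell and the screwdriver where they are. Finish with the cell upright, home and clamped against the fence, the lever at its stop, and your hand clear.

Things in the scene. Friction and masses are not known exactly. Their poses are not given: they have to be found in the camera images.
- fixture: Aluminium clamping fixture fixed to the table; origin at the centre of the underside of its base plate (200 mm in x, 340 mm in y, 15 mm thick). All fixture-frame coordinates below are in mm from here. The cell channel runs along its y, centred near x = -39, and is open at the +y end. Plate is bare apart from the parts listed.
- cell_stop (a point): Middle of the face of the orange cell end stop, at x = -40, y = -75, z = 40 in the fixture frame; the face looks to the fixture's +y, is 50 mm wide and reaches up to z = 65.
- fence (a point): Middle of the grey fence's face on the -x side of the channel, at x = -53.5, y = 5, z = 33 (170 mm long, top at z = 52). Opposite, a black sprung pad on a steel jaw (y = -45 to 25, top at z = 49) has its face at x = -18.5 when the lever is open, which leaves about 8 mm of play across the cell.
- cell: The cell to clamp: blue box, black top, two round bright terminals, 27 x 130 x 70 mm (x, y, z; terminals to 73), 0.45 to 0.7 kg; origin at the centre of its underside. Stands loose in the channel on the plate, 25 to 60 mm short of the orange stop; home is y = -10 in the fixture frame. Slides with up to 7 N of friction. The turned lever presses it on the fence, about 8 N.
- lever (a joint): Angle of the cam lever's hub: 0 = open, hub x axis along the fixture's +x; grows clockwise seen from above to 1.571 rad = at the end stop, hub x along the fixture's -y. Starts between 0 and 0.25. Turns stiffly (0.4 N m of friction, up to 0.1 N m more as the clamp bites: 5 to 6 N at 85 mm from the axis) and stays where it is left; at the stop it is rigid.
- hub: The cam lever's dark hub with the whole lever; origin on its vertical axis (x = 40, y = -10 in the fixture frame), 59 mm above the table. It carries the red arm, clamped on by hand: the arm points along the hub's x axis only to within 0.13 rad either way (never measured; feel or look for it). Force on the lever counts all contact, a grip's squeeze too.
- push_point (a point): Nominal centre of the lever's red arm, on the hub's x axis 85 mm out, 67 mm above the table (the real arm lies up to 11 mm to either side). Arm: flat bar 18 mm wide, 10 to 125 mm from the axis, z = 62 to 72 above the table, pushed on its flat side. At its end, 115 mm from the axis, an upright black knob 20 mm in diameter, z = 62 to 108.
- lever_stop (a point): Top of the lever's stop, a red pin 10 mm in diameter at x = 51, y = 20 in the fixture frame, top at z = 72. A short steel lug on the hub, opposite to the arm, comes to rest against it at the end of the quarter turn.
- spare_cell: Bystander: another cell of the same kind standing on the table; origin at the centre of its underside.
- jar: Bystander: clear jar with a yellow cap, 48 mm in diameter, 62 mm tall; origin at the centre of its underside.
- driver: Bystander: screwdriver with an orange handle, 170 mm long, lying on the table.
Mind the look-alikes: they are no part of the job. Leave any pink or purple look-alike of the cell alone.

How it is judged:
On the way, in this order (a step that is already met when the one before it is completed fails the run):
1. the cell is slid home against the orange stop (within 2.5 mm) while the lever is still open (below 0.4 rad) (y of cell in the frame of fixture below -0.0075 m and angle between cell's own z axis and vertical below 0.06 rad and value of joint lever below 0.4 rad and linear speed of cell below 0.02 m/s), for 0.2 s.
2. the lever is at its end stop (within 0.036 rad) and pressed there with more than 11 N for 0.3 s (value of joint lever above 1.535 rad and contact force between anything else and hub above 11 N), for 0.3 s.
At the end, for the whole second after the job is handed in: The cell stands upright (within 0.06 rad), within 2.5 mm of the orange stop and 2.5 mm of the fence, at rest; the lever is within 0.036 rad of its end stop; the robot touches nothing (y of cell in the frame of fixture below -0.0075 m and angle between cell's own z axis and vertical below 0.06 rad and value of joint lever above 1.535 rad and x of cell in the frame of fixture below -0.0375 m and linear speed of cell below 0.02 m/s).
It fails at once if the robot pushes the cell harder than 20 N (contact force between any of the arm, the fingers and cell above 20 N).
It fails at once if the lever is pushed harder than 20 N (contact force between anything else and hub above 20 N).
It fails at once if a bystander is disturbed (moved 15 mm or tipped over) (distance of any of spare_cell, jar, driver from where it was at the start of the episode above 0.015 m).
It fails at once if the cell is tipped (angle between cell's own z axis and vertical above 0.2 rad).
It also fails if it takes over 70 s, if anything falls off the work surface, if the arm or the gripper's body presses on something with over 40 N, if the wrist force passes 120 N, or if a joint passes its speed limit or range.

## Working session

There is one attempt and no reset: what is moved stays moved. The work goes in short steps, Python scripts to look and compute and a shell command to move; the robot and the scene stay as the last step left them, time stands still between calls to the robot, and variables do not carry over. Pictures are saved under pics/ and viewed, at most 10 in all, crops included, and the job is handed in when it is done.

```bash
mkdir -p pics; ls; python3 - <<'E'
from station import arm
import cv2,numpy as np
s=arm.get_state();print({k:np.round(v,3).tolist() for k,v in s.items()}, arm.hold_point_z)
ims=[]
for n in("top","side"):
    p,d=arm.grab_frame(n);cv2.imwrite(f"pics/{n}0.png",p[...,::-1]);np.save(f"{n}0.npy",d)
    c=arm.get_calibration(n);print(n,{k:np.round(v,3).tolist() for k,v in c.items()})
    for th in("fixture","cell","hub","spare_cell","jar","driver","lever"):
        print(th,[(np.round(r["extent"]).tolist(),round(r["score"],2)) for r in arm.recognise(th,n)[:3]])
E
```

```text
pics
{'t': 0.0, 'q': [-1.045, 0.359, 0.011, -0.0, -1.224, -0.288], 'qd': [-0.001, 0.0, 0.0, -0.002, 0.001, 0.0], 'joint_efforts': [0.0, -58.272, 29.306, 6.998, 0.007, -0.0], 'eef_pos': [0.159, -0.656, 0.226], 'ee_rot': [3.14, -0.0, -2.904], 'force': [0.801, 0.154, 0.168], 'moment': [0.015, 0.029, 0.0], 'gripper_force': 0.0, 'width': 0.088} 0.0188
top {'mtx': [[518.955, 0.0, 317.035], [0.0, 518.955, 242.933], [0.0, 0.0, 1.0]], 'R': [[-0.011, -1.0, 0.017], [-0.982, 0.008, -0.189], [0.188, -0.018, -0.982]], 't': [0.013, 0.523, 1.085]}
fixture [([257.0, 152.0, 156.0, 136.0], 0.85)]
cell [([329.0, 304.0, 50.0, 56.0], 0.9), ([302.0, 231.0, 55.0, 26.0], 0.74), ([182.0, 151.0, 23.0, 64.0], 0.66)]
hub [([326.0, 147.0, 19.0, 81.0], 0.65)]
spare_cell [([180.0, 230.0, 60.0, 29.0], 0.57)]
jar [([262.0, 168.0, 21.0, 28.0], 0.8)]
driver [([423.0, 182.0, 18.0, 74.0], 0.75), ([255.0, 151.0, 156.0, 136.0], 0.35)]
lever [([324.0, 149.0, 15.0, 77.0], 0.72)]
side {'mtx': [[552.756, 0.0, 305.152], [0.0, 552.756, 240.161], [0.0, 0.0, 1.0]], 'R': [[-0.958, -0.287, 0.014], [-0.155, 0.473, -0.867], [0.242, -0.833, -0.498]], 't': [0.526, 0.139, 1.159]}
fixture [([236.0, 206.0, 117.0, 94.0], 0.92), ([313.0, 220.0, 15.0, 51.0], 0.65)]
cell [([311.0, 221.0, 18.0, 50.0], 0.82), ([393.0, 191.0, 48.0, 32.0], 0.67), ([353.0, 279.0, 69.0, 42.0], 0.65)]
hub [([240.0, 208.0, 66.0, 29.0], 0.85)]
spare_cell [([268.0, 278.0, 22.0, 71.0], 0.94)]
jar [([229.0, 252.0, 20.0, 35.0], 0.66)]
driver [([289.0, 203.0, 61.0, 10.0], 0.76)]
lever [([238.0, 207.0, 66.0, 26.0], 0.76)]
```

```bash
python3 - <<'E'
import cv2
p=cv2.imread("pics/top0.png");cv2.imwrite("pics/topc.png",cv2.resize(p[130:370,160:460],None,fx=2.5,fy=2.5,interpolation=3))
p=cv2.imread("pics/side0.png");cv2.imwrite("pics/sidec.png",cv2.resize(p[180:360,210:450],None,fx=3.2,fy=3.2,interpolation=3))
E
```

```text
(no output)
```

View pics/topc.png

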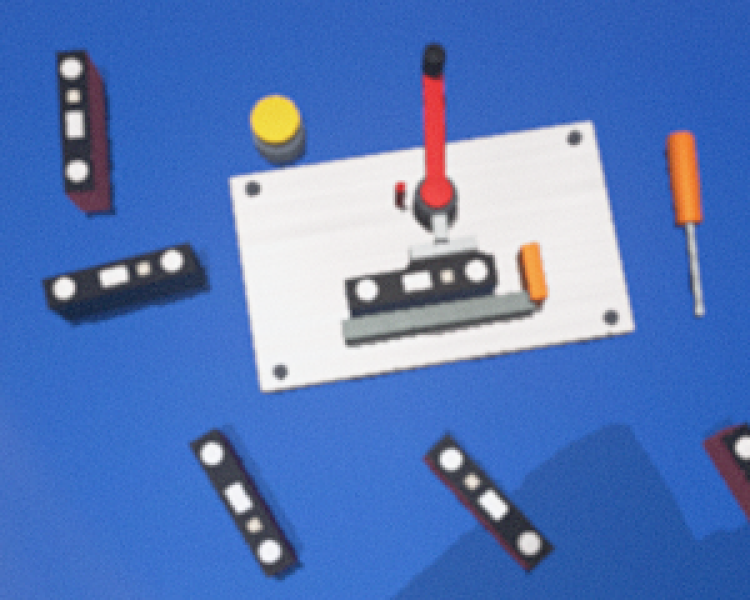

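View pics/sidec.png

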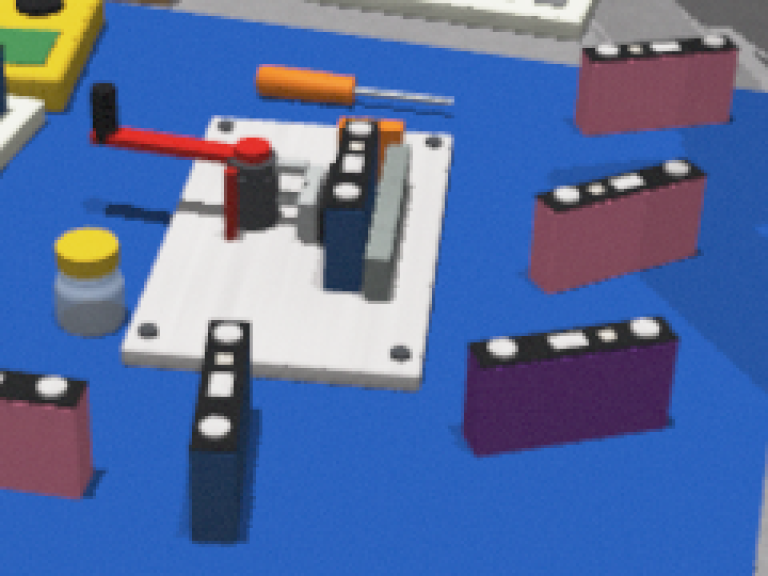

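The one in the fixture is at top px (329,244), side px (320,246). It is blue and stands between the fence and jaw, so it is the cell to clamp. The other blue one, at top (210,244), is the spare on the table. The pink and purple ones, at top (193,183), (258,332), (354,332) and (458,318), are look-alikes. Next I'll measure the fixture.

```bash
cat > h.py <<'E'
from station import arm
import numpy as np,cv2
from scipy.spatial.transform import Rotation as Ro
def ray(n,uv,st=None):
    c=arm.get_calibration(n);uv=np.atleast_2d(uv).astype(float);K=np.array(c["mtx"])
    a=(uv-K[:2,2])/[K[0,0],K[1,1]]
    if n=="wrist":
        r=np.linalg.norm(a,axis=1,keepdims=True);d=np.hstack([a/np.maximum(r,1e-9)*np.sin(r),np.cos(r)])
        T=np.eye(4);T[:3,:3]=Ro.from_euler("xyz",st["ee_rot"]).as_matrix();T[:3,3]=st["eef_pos"]
        M=T@np.array(c["mount"]);return M[:3,3],d@M[:3,:3].T
    R=np.array(c["R"]);return -R.T@np.array(c["t"]),np.hstack([a,np.ones((len(a),1))])@R
def atz(n,uv,z,st=None):
    o,d=ray(n,uv,st);return o+d*((np.asarray(z)-o[2])/d[:,2])[:,None]
E
python3 - <<'E'
from h import *
p=cv2.imread("pics/top0.png");h=cv2.cvtColor(p,cv2.COLOR_BGR2HSV)
m=((h[...,1]<60)&(h[...,2]>130)).astype(np.uint8)
m[:140]=0;m[300:]=0;m[:,:245]=0;m[:,425:]=0
n,l,s,c=cv2.connectedComponentsWithStats(m);k=1+np.argmax(s[1:,4]);m=(l==k)
v,u=np.nonzero(m);W=atz("top",np.c_[u,v],0.015)
r=cv2.minAreaRect((W[:,:2]*1000).astype(np.float32));print(s[k],r)
B=cv2.boxPoints(r);print(B)
for th in("cell","hub","lever","jar","driver","spare_cell"):pass
red=(((h[...,0]<6)|(h[...,0]>174))&(h[...,1]>150)&(h[...,2]>120));red[:150]=0
n,l,s,c=cv2.connectedComponentsWithStats(red.astype(np.uint8))
for i in range(1,n):
    if s[i,4]>5:
        v,u=np.nonzero(l==i);W=atz("top",np.c_[u,v],0.072);print(s[i],W.mean(0),cv2.minAreaRect((W[:,:2]*1000).astype(np.float32)))
# black top of cell in fixture
print("jar cap",atz("top",[[270,178]],.062),"cell top ends",atz("top",[[160+345/2.5,130+293/2.5],[160+496/2.5,130+272/2.5]],.088))
E
```

```text
[  252   179   162   108 11107] ((556.5493774414062, -26.03509521484375), (200.94219970703125, 339.8322448730469), 8.893777847290039)
[[ 431.01675  126.30493]
 [ 483.55582 -209.4414 ]
 [ 682.08203 -178.37512]
 [ 629.54297  157.37122]]
[329 160  12  53 392] [ 0.64090221 -0.02905172  0.072     ] ((645.75146484375, -31.14727783203125), (23.937097549438477, 118.42848205566406), 89.12091064453125)
[319 204   2   3   6] [0.60248341 0.00214802 0.072     ] ((602.4837036132812, 2.147604465484619), (2.174823522567749, 4.500685214996338), 89.32919311523438)
jar cap [[0.6675703  0.11070002 0.062     ]] cell top ends [[ 0.50666606  0.04893642  0.088     ]
 [ 0.52373196 -0.07897236  0.088     ]]
```

```bash
python3 -m crank '[[[-2,1.3,0,0],[-4,2.6,0,0],[-6,3.9,0,0],[-8,5.2,0,0],[-10,6.5,0,0],[-12,7.8,0,0],[-14,9.2,0,0],[-15,12,0,0.3],[-16,14,0,0.6],[-17,16,0,0.94],[-18,18,0,0.94],[-19,20,0,0.94]]]' 1 10
```

```text
t: 2.3
eef_pos: [0.5031, -0.0562, 0.2271]
ee_rot: [3.142, 0.001, -2.985]
force: [0.2, -0.3, -0.1]
width: 0.0003
gripper_force: 0.0
```

```bash
python3 - <<'E'
from h import *
st=arm.get_state();print(np.round(st["q"],3),st["eef_pos"])
p,d=arm.grab_frame("wrist");cv2.imwrite("pics/w1.png",p[...,::-1]);np.save("w1.npy",d)
import pickle;pickle.dump(st,open("w1.pkl","wb"))
for th in("cell","hub","lever","lever_stop","cell_stop"):
    try:print(th,[(np.round(r["extent"]).tolist(),round(r["score"],2)) for r in arm.recognise(th,"wrist")[:2]])
    except Exception as e:print(th,e)
# predicted projections of fixture features -> overlay
c=arm.get_calibration("wrist");K=np.array(c["mtx"]);M=np.eye(4);M[:3,:3]=Ro.from_euler("xyz",st["ee_rot"]).as_matrix();M[:3,3]=st["eef_pos"];M=np.linalg.inv(M@np.array(c["mount"]))
a=.155;F=np.array([[np.cos(a),-np.sin(a)],[np.sin(a),np.cos(a)]])
o=p[...,::-1].copy()
for f in([-15,-75,65],[-65,-75,65],[-53.5,90,52],[-53.5,-80,52],[40,-10,72],[51,20,72],[-25.5,82,85],[-52.5,82,85],[-25.5,-48,85],[100,170,15],[-100,170,15],[-18.5,25,49],[-18.5,-45,49]):
    w=np.r_[F@np.array(f[:2])/1e3+[.5565,-.026],f[2]/1e3];q=M[:3,:3]@w+M[:3,3]
    th=np.arctan2(np.hypot(q[0],q[1]),q[2]);uv=q[:2]/np.hypot(q[0],q[1])*th*K[0,0]+K[:2,2]
    cv2.circle(o,tuple(int(round(x)) for x in uv),3,(0,255,0),1)
cv2.imwrite("pics/w1o.png",o)
E
```

```text
[ 0.277  0.078 -0.353  0.    -1.139 -1.692] [ 0.5030732  -0.05620615  0.22707076]
cell [([282.0, 0.0, 109.0, 103.0], 0.98), ([486.0, 22.0, 90.0, 135.0], 0.88)]
hub [([312.0, 305.0, 18.0, 76.0], 0.72)]
lever [([313.0, 303.0, 14.0, 75.0], 0.5), ([178.0, 169.0, 316.0, 209.0], 0.35)]
lever_stop [([177.0, 169.0, 316.0, 208.0], 0.71)]
cell_stop [([176.0, 166.0, 317.0, 215.0], 0.76)]
```

View pics/w1o.png

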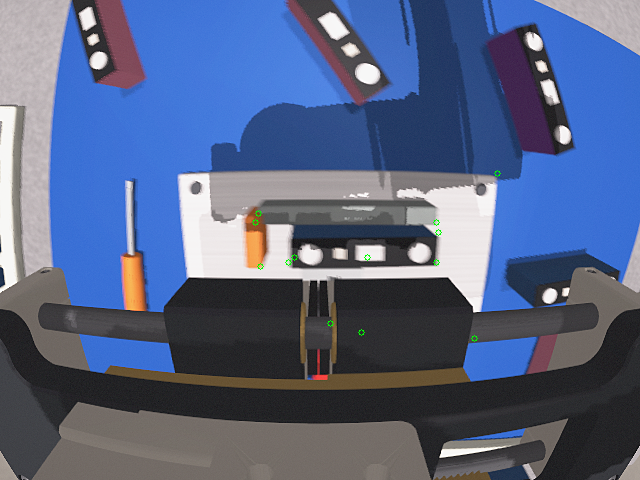

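```bash
python3 -m crank '[[[-0.4,2,0,0],[-0.74,4,0,0],[-0.74,5.8,0,0],[-0.74,5.8,2,0],[-0.74,5.8,4,0],[-0.74,5.8,6,0],[-0.74,5.8,7.4,0],[-0.74,5.8,7.4,0]]]'; cat > s.py <<'E'
from h import *
s=arm.get_state();a=.155;d=(s["eef_pos"][:2]-np.array([.5565,-.026]))*1e3;R=np.array([[np.cos(a),np.sin(a)],[-np.sin(a),np.cos(a)]])
print("fix",np.round(R@d,1),"z",round(s["eef_pos"][2],4),"yaw",s["ee_rot"][2]-a,"Ffix",np.round(R@np.array(s["force"][:2]),2),round(s["force"][2],2),s["t"])
E
python3 s.py
```

```text
t: 3.6
eef_pos: [0.497, 0.0857, 0.0395]
ee_rot: [-3.139, -0.005, -2.988]
force: [-0.1, -0.5, 0.6]
width: 0.0007
gripper_force: 0.0
fix [-41.5 119.5] z 0.0395 yaw -3.1431271791052917 Ffix [-0.14 -0.47] 0.55 3.6
```

```bash
python3 -m crank '[[[-0.1,-0.1,0,0],[-0.1,-0.2,0,0],[-0.1,-0.3,0,0],[-0.1,-0.4,0,0]]]' >/dev/null; python3 s.py; python3 -m crank '[[[0,-0.05,0,0],[0,-0.1,0,0],[0,-0.15,0,0],[0,-0.2,0,0]]]' >/dev/null; python3 s.py
```

```text
fix [-36.8 111.4] z 0.0423 yaw -3.1408474699482984 Ffix [ 0.22 -0.42] -0.56 4.1
fix [-37.1 106.5] z 0.0415 yaw -3.1407549679660094 Ffix [ 0.1  -0.14] 0.2 4.6
```

```bash
for i in 1; do python3 -m crank '[[[0.06,-0.05,0,0],[0.06,-0.1,0,0],[0.06,-0.15,0,0],[0.06,-0.2,0,0]]]' >/dev/null; python3 s.py; python3 -m crank '[[[0,-0.05,0,0],[0,-0.1,0,0],[0,-0.15,0,0],[0,-0.2,0,0]]]' >/dev/null; python3 s.py;  done
```

```text
fix [-38.5 101.6] z 0.0416 yaw -3.1408327558928835 Ffix [-1.01  2.44] -0.08 5.1
fix [-38.5  96.5] z 0.0416 yaw -3.1408781972205233 Ffix [-0.47  2.64] -0.71 5.6
```

```bash
python3 -m crank '[[[0,-0.06,0,0],[0,-0.12,0,0],[0,-0.18,0,0],[0,-0.24,0,0],[0,-0.3,0,0],[0,-0.36,0,0],[0,-0.42,0,0],[0,-0.48,0,0]]]' >/dev/null; python3 s.py; python3 - <<'E'
from h import *
for n in("top",):
    p,d=arm.grab_frame(n);cv2.imwrite("pics/t2.png",cv2.resize(p[170:300,240:420,::-1],None,fx=4.4,fy=4.4,interpolation=3))
E
```

```text
fix [-38.6  84.4] z 0.0416 yaw -3.140863927241332 Ffix [-0.4   2.65] 0.12 6.6
```

View pics/t2.png

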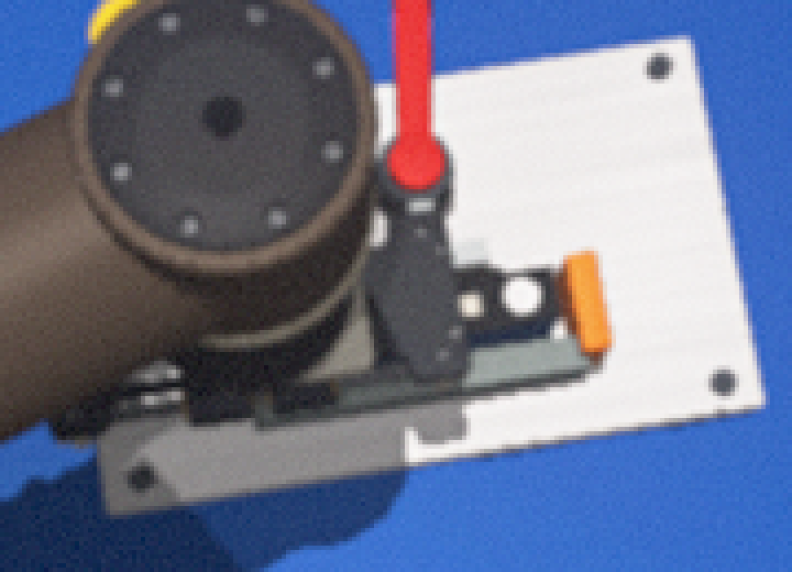

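The picture shows the cell's near end at about (558,300), a few mm short of the orange stop face (565–570), so I'll continue in small steps.

```bash
python3 -m crank '[[[0,-0.05,0,0],[0,-0.1,0,0],[0,-0.15,0,0],[0,-0.16,0,0]]]' >/dev/null; python3 s.py; python3 -m crank '[[[0,-0.03,0,0],[0,-0.06,0,0]]]' >/dev/null; python3 s.py;python3 -m crank '[[[0,-0.03,0,0],[0,-0.06,0,0]]]' >/dev/null; python3 s.py
```

```text
fix [-38.6  80.4] z 0.0416 yaw -3.1408803171194912 Ffix [-0.12  2.6 ] -0.24 7.15
fix [-38.6  79. ] z 0.0416 yaw -3.140736630028059 Ffix [-0.22  3.64] -0.74 7.4
fix [-38.6  77.5] z 0.0415 yaw -3.1408584096104026 Ffix [0.41 2.7 ] -0.25 7.65
```

```bash
python3 -m crank '[[[0,-0.03,0,0],[0,-0.03,0,0]]]' >/dev/null; python3 s.py; python3 -m crank '[[[0,-0.03,0,0],[0,-0.03,0,0]]]' >/dev/null; python3 s.py
```

```text
fix [-38.6  76.7] z 0.0416 yaw -3.140921406241374 Ffix [0.53 2.64] -0.22 7.9
fix [-38.6  76. ] z 0.0416 yaw -3.14086123302189 Ffix [-0.58  2.37] 0.33 8.15
```

```bash
python3 -m crank '[[[0,-0.03,0,0],[0,-0.03,0,0]]]' >/dev/null; python3 s.py
```

```text
fix [-38.6  75.2] z 0.0416 yaw -3.140839422278257 Ffix [0.09 0.71] -0.46 8.4
```

```bash
python3 -m crank '[[[0,-0.02,0,0],[0,-0.02,0,0]]]' >/dev/null; python3 s.py; python3 -m crank '[[[0,-0.02,0,0],[0,-0.02,0,0]]]' >/dev/null; python3 s.py
```

```text
fix [-38.5  74.9] z 0.0416 yaw -3.1408563253783113 Ffix [-0.05  3.67] -1.05 8.65
fix [-38.1  74.8] z 0.0416 yaw -3.1406564068564866 Ffix [0.03 6.59] -0.59 8.9
```

```bash
python3 -m crank '[[[0,-0.02,0,0],[0,-0.02,0,0]]]' >/dev/null; python3 s.py
```

```text
fix [-37.8  74.7] z 0.0417 yaw -3.1406170978780636 Ffix [-0.04  8.88] -0.45 9.15
```

```bash
python3 -m crank '[[[0,0.4,0,0],[0,1.2,0,0],[0,1.2,-2,0],[0,1.2,-4,0],[0,1.2,-6,0],[-1.5,1.2,-6,-2],[-3,0,-6,-4],[-4.5,-1,-6,-6],[-6,-2,-6,-8],[-6.5,-2.5,-6,-10],[-6.5,-2.5,-6,-12],[-6.5,-2.5,-6,-14]]]'; python3 -m crank '[[[0,0,0,-1.9],[0,0,0,-1.9]]]'; python3 s.py;  python3 - <<'E'
from h import *
p,d=arm.grab_frame("top");cv2.imwrite("pics/t3.png",cv2.resize(p[140:300,240:420,::-1],None,fx=3.7,fy=3.7,interpolation=3))
st=arm.get_state();w,d=arm.grab_frame("wrist");cv2.imwrite("pics/w3.png",w[...,::-1])
h=cv2.cvtColor(w,cv2.COLOR_RGB2HSV);red=(((h[...,0]<6)|(h[...,0]>174))&(h[...,1]>150)&(h[...,2]>100)).astype(np.uint8)
n,l,s,c=cv2.connectedComponentsWithStats(red);print(s[1:][s[1:,4]>30])
E
```

```text
t: 10.65
eef_pos: [0.6769, 0.0039, 0.1908]
ee_rot: [3.14, -0.001, -1.759]
force: [-0.8, -0.1, -1.0]
width: 0.0008
gripper_force: 0.0
t: 10.9
eef_pos: [0.6768, 0.0043, 0.1912]
ee_rot: [3.141, -0.001, -1.6]
force: [-0.1, 0.5, -0.6]
width: 0.0003
gripper_force: 0.0
fix [123.6  11.4] z 0.1912 yaw -1.754592116883772 Ffix [-0.07  0.53] -0.61 10.9
[[ 403  171   33   36  925]
 [ 273  177  131   27 2284]
 [ 403  222   11   12  102]]
```

View pics/w3.png

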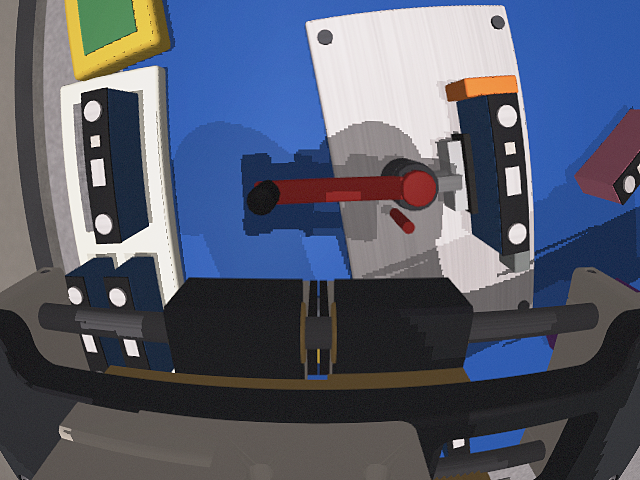

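View pics/t3.png

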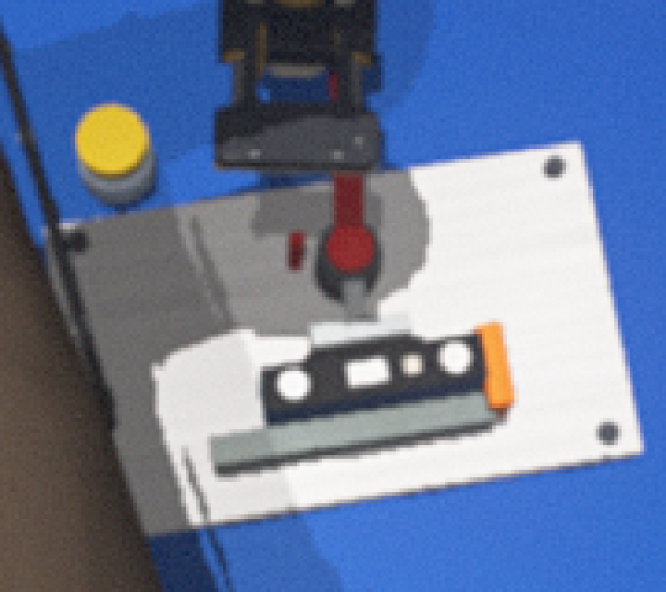

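The top view shows the cell's end touching the orange stop at (480,350). The wrist view shows the red arm running from the hub (420,188) to the knob (263,197). I'll compute the arm's line next.

```bash
python3 - <<'E'
from h import *
st=arm.get_state()
W=atz("wrist",[[420,188],[340,180],[340,200],[290,180],[290,202],[263,198]],[.075,.072,.072,.072,.072,.108],st)
a=.155;R=np.array([[np.cos(a),np.sin(a)],[-np.sin(a),np.cos(a)]])
f=(W[:,:2]-[.5565,-.026])@R.T*1e3;print(np.round(f,1))
v=f-[40,-10];print(np.round(np.arctan2(-v[:,1],v[:,0]),3))
E
```

```text
[[ 40.7 -10.6]
 [ 99.9 -26.6]
 [102.5 -11.6]
 [136.6 -33.5]
 [140.  -17.1]
 [153.2 -28.9]]
[0.695 0.27  0.025 0.239 0.071 0.165]
```

```bash
python3 -m crank '[[[0,0,2,0],[0,0,4,0],[0,0,5.5,0],[0,0,5.5,0],[0.1,0,5.5,-0.2],[0.2,0,5.5,-0.2],[0.3,0,5.5,-0.2],[0.4,0,5.5,-0.2],[0.4,0,5.5,-0.2]]]'; python3 s.py; python3 -c "
import numpy as np
for k in range(1,13):
  a=np.radians(5*k);p,r=18.5,80;print([round(float(x),2) for x in ((p*(1-np.cos(a))+r*np.sin(a))/25,(r*(1-np.cos(a))-p*np.sin(a))/25)],k)"
```

```text
t: 12.12
eef_pos: [0.677, -0.0059, 0.0544]
ee_rot: [-3.141, 0.0, -1.581]
force: [-0.6, -0.3, 0.1]
width: 0.0002
gripper_force: 0.0
fix [122.2   1.3] z 0.0544 yaw -1.7362507989896074 Ffix [-0.61 -0.18] 0.12 12.125
[0.28, -0.05] 1
[0.57, -0.08] 2
[0.85, -0.08] 3
[1.14, -0.06] 4
[1.42, -0.01] 5
[1.7, 0.06] 6
[1.97, 0.15] 7
[2.23, 0.27] 8
[2.48, 0.41] 9
[2.72, 0.58] 10
[2.94, 0.76] 11
[3.14, 0.96] 12
```

```bash
python3 -m crank '[[[0.06,0,0,0],[0.12,0,0,0],[0.18,0,0,0]]]'>/dev/null; python3 s.py;  python3 -m crank '[[[0.06,0,0,0],[0.12,0,0,0]]]'>/dev/null; python3 s.py
```

```text
fix [121.6  -2.2] z 0.0539 yaw -1.7356925100001146 Ffix [-0.29  4.93] -0.09 12.5
fix [121.5  -5. ] z 0.0541 yaw -1.7357722302391003 Ffix [2.34 6.79] -0.71 12.75
```

```bash
python3 -m crank '[[[0.14,-0.03,0,0.5],[0.28,-0.05,0,1],[0.43,-0.07,0,1.5],[0.57,-0.08,0,2]]]'>/dev/null; python3 s.py
```

```text
fix [121.2 -19.4] z 0.0541 yaw -1.911679179576719 Ffix [1.91 5.61] -0.6 13.25
```

```bash
python3 -m crank '[[[0.14,-0.03,0,0.5],[0.28,-0.05,0,1],[0.43,-0.07,0,1.5],[0.57,-0.08,0,2],[0.71,-0.08,0,2.5],[0.85,-0.08,0,3],[1,-0.07,0,3.5],[1.14,-0.06,0,4],[1.28,-0.04,0,4.5],[1.42,-0.01,0,5],[1.56,0.02,0,5.5],[1.7,0.06,0,6]]]'>/dev/null; python3 s.py
```

```text
fix [105.6 -58.7] z 0.0541 yaw -2.435378859456683 Ffix [1.63 7.44] 0.09 14.75
```

```bash
python3 -m crank '[[[0.14,-0.03,0,0.5],[0.28,-0.05,0,1],[0.43,-0.07,0,1.5],[0.57,-0.08,0,2],[0.71,-0.08,0,2.5],[0.85,-0.08,0,3],[1,-0.07,0,3.5],[1.14,-0.06,0,4],[1.28,-0.04,0,4.5],[1.42,-0.01,0,5]]]'>/dev/null; python3 s.py;python3 -m crank '[[[0.07,-0.02,0,0.25],[0.14,-0.03,0,0.5],[0.14,-0.03,0,0.5]]]'>/dev/null; python3 s.py
```

```text
fix [ 80.1 -82.3] z 0.0544 yaw -2.871430323704282 Ffix [6.12 6.  ] -1.52 16.0
fix [ 76.9 -84.2] z 0.0545 yaw -2.914042239389831 Ffix [4.19 4.83] -1.04 16.375
```

```bash
python3 -m crank '[[[0.06,0.02,0,0.2],[0.11,0.02,0,0.4],[0.11,0.02,0,0.4]]]'>/dev/null; python3 s.py;python3 -m crank '[[[0.06,0,0,0.2],[0.11,0,0,0.4],[0.11,0,0,0.4]]]'>/dev/null; python3 s.py
```

```text
fix [ 74.7 -85. ] z 0.0547 yaw -2.9486191329818707 Ffix [6.55 1.21] -2.75 16.75
fix [ 72.2 -86. ] z 0.0548 yaw -2.983525259341633 Ffix [ 6.56 -1.32] -3.47 17.125
```

```bash
python3 -m crank '[[[0.06,-0.01,0,0.2],[0.11,-0.02,0,0.4],[0.11,-0.02,0,0.4]]]'>/dev/null; python3 s.py;python3 -m crank '[[[0.06,-0.01,0,0.2],[0.06,-0.01,0,0.2]]]'>/dev/null; python3 s.py;python3 -m crank '[[[0.06,-0.01,0,0.2],[0.06,-0.01,0,0.2]]]'>/dev/null; python3 s.py
```

```text
fix [ 69.5 -87. ] z 0.0548 yaw -3.0184434390455968 Ffix [ 6.85 -1.  ] -2.93 17.5
fix [ 68.1 -87.5] z 0.0548 yaw -3.0358229847298634 Ffix [ 6.36 -1.96] -3.76 17.75
fix [ 66.6 -88. ] z 0.0548 yaw -3.0533552701368474 Ffix [ 7.45 -2.41] -3.93 18.0
```

```bash
python3 -m crank '[[[0.06,-0.02,0,0.2],[0.06,-0.02,0,0.2]]]'>/dev/null; python3 s.py;python3 -m crank '[[[0.06,-0.02,0,0.2],[0.06,-0.02,0,0.2]]]'>/dev/null; python3 s.py
```

```text
fix [ 65.1 -88.4] z 0.0547 yaw -3.0708709670943057 Ffix [ 6.61 -1.78] -3.89 18.25
fix [ 63.6 -88.9] z 0.0547 yaw -3.0883061990861287 Ffix [ 6.42 -0.82] -2.96 18.5
```

```bash
python3 -m crank '[[[0.06,-0.02,0,0.2],[0.06,-0.02,0,0.2]]]'>/dev/null; python3 s.py
```

```text
fix [ 62.1 -89.3] z 0.0547 yaw -3.1057796833113103 Ffix [6.29 0.78] -3.0 18.75
```

```bash
python3 -m crank '[[[0.06,-0.02,0,0.2],[0.06,-0.02,0,0.2]]]'>/dev/null; python3 s.py
```

```text
fix [ 60.6 -89.7] z 0.0547 yaw -3.1232151816279945 Ffix [6.6  0.79] -3.71 19.0
```

```bash
python3 -m crank '[[[0.05,-0.01,0,0.2],[0.05,-0.01,0,0.2]]]'>/dev/null; python3 s.py
```

```text
fix [ 59.4 -90. ] z 0.0547 yaw -3.140615332974535 Ffix [6.41 1.1 ] -3.52 19.25
```

```bash
python3 -m crank '[[[0.05,-0.01,0,0.2],[0.05,-0.01,0,0.2]]]'>/dev/null; python3 s.py
```

```text
fix [ 58.2 -90.2] z 0.0547 yaw -3.158114151764625 Ffix [7.02 1.57] -4.11 19.5
```

```bash
python3 -m crank '[[[0.05,-0.01,0,0.2],[0.05,-0.01,0,0.2]]]'>/dev/null; python3 s.py
```

```text
fix [ 56.9 -90.5] z 0.0547 yaw -3.1755565552656924 Ffix [6.34 0.01] -2.54 19.75
```

```bash
python3 -m crank '[[[0.05,0,0,0.1],[0.05,0,0,0.1]]]'>/dev/null; python3 s.py
```

```text
fix [ 55.7 -90.6] z 0.0547 yaw -3.1841288698266696 Ffix [ 6.35 -1.28] -2.4 20.0
```

```bash
python3 -m crank '[[[0.05,0,0,0.1],[0.05,0,0,0.1]]]'>/dev/null; python3 s.py
```

```text
fix [ 55.3 -90.7] z 0.0549 yaw -3.1927541760767983 Ffix [ 8.05 -0.72] -4.56 20.25
```

```bash
python3 -m crank '[[[0.05,0,0,0.1],[0.05,0,0,0.1]]]'>/dev/null; python3 s.py
```

```text
fix [ 54.9 -90.7] z 0.0551 yaw -3.2012906403389194 Ffix [10.3  -1.72] -6.43 20.5
```

```bash
python3 -m crank '[[[0.05,0,0,0],[0.05,0,0,0]]]'>/dev/null; python3 s.py
```

```text
fix [ 54.6 -90.7] z 0.0553 yaw -3.2009623378303855 Ffix [13.44 -2.67] -7.93 20.75
```

```bash
python3 -m crank '[[[0.04,0,0,0],[0.04,0,0,0]]]'>/dev/null; python3 s.py
```

```text
fix [ 54.4 -90.7] z 0.0554 yaw -3.2007603952256014 Ffix [15.89 -2.41] -9.22 21.0
```

```bash
python3 -m crank '[[[-0.03,0,0,0],[-0.03,0,0,0],[-0.03,0,0,0],[-0.03,0,0,0],[-0.03,0,0,0]]]'>/dev/null; python3 s.py; python3 -m crank '[[[-0.2,0,0,0],[-0.5,0,0,0],[-1,0,0,0],[-1.5,0,0,0],[-1.5,0,-2,0],[-1.5,0,-4,0],[-1.5,0,-6,0],[-4,0,-6,0],[-4,0,-6,0]]]' > /dev/null; python3 s.py;  python3 - <<'E'
from h import *
st=arm.get_state()
p,d=arm.grab_frame("top");a=cv2.resize(p[140:300,240:420,::-1],(450,400),interpolation=3)
w,d=arm.grab_frame("side");b=cv2.resize(w[195:310,220:370,::-1],(450,345),interpolation=3)
b=cv2.copyMakeBorder(b,0,55,0,0,0);cv2.imwrite("pics/end.png",cv2.resize(np.hstack([a,b]),(800,356)))
E
```

```text
fix [ 54.4 -90.7] z 0.0553 yaw -3.200923089973627 Ffix [13.61 -1.66] -7.99 21.625
fix [151.8 -95.9] z 0.202 yaw -3.2016518712022997 Ffix [-1.14 -0.95] -1.35 22.75
```

View pics/end.png

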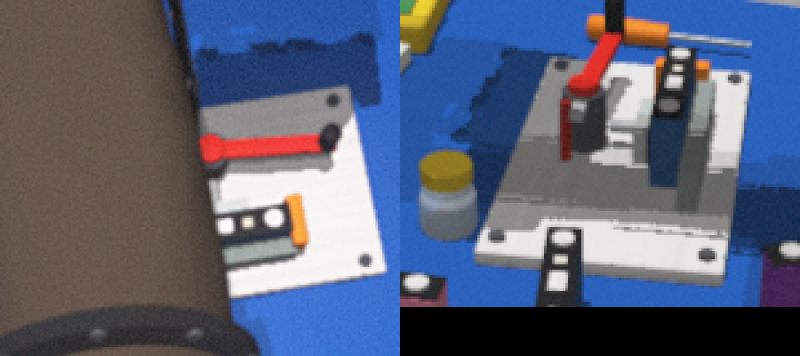

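The end view shows the lever pointing along the stop side with its lug at the red pin. The cell is upright against the orange stop and the fence, and the hand is clear.

```bash
python3 -c "
from station import arm
print(arm.job_done())"
```

```text
the job is handed in; nothing more can be done
None
```

I handed the job in after about 23 s of the 70 s: the cell is home against the orange stop, the lever was turned to its pin and pressed there with about 16 N (peak 18.5 N) for over half a second, and the hand is clear. I judged the cell's contact with the fence only by eye from the final side view, and the judging returned no verdict.

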